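# Stand the used spoon and fork in the cutlery cups

### The arm

A 6-joint arm with a two-finger parallel gripper is mounted at the origin on the work surface. World frame = base frame: x ahead of the robot, y to its left, z up, the work surface at z = 0. Lengths are in m, angles in degrees, forces in N, time in s.
With the tool pointing down it reaches from about 0.375 to 0.975 m from the base axis. Payload 3.8 kg.
Tool frame: the origin (TCP) lies at the very end of the fingers, on their centre line; the grasp point (between the pads) lies 19 mm behind it; x points along the fingers, y is the direction in which the jaws open and shut, and the axes are right-handed (so a half turn about x gives the same grasp; the last joint's range is limited). The gripper opens to 88 mm and grips with 3 to 60 N. Pads are 18 mm wide; open, the fingers measure 123 mm over their backs; the gripper's body (75 mm by 187 mm) begins 45 mm behind the grasp point.
Start: joints at [-68.176, 15.12, 91.902, -0, 72.978, -2.114], TCP at [0.274, -0.617, 0.239] pointing down, gripper open.
Joint ranges: [-150.88, 150.88], [-54.13, 125.18], [17.81, 147.31], [-75.09, 255.09], [0, 152.58], [-146.25, 146.25]. Speed limits (degrees/s): [147.25, 147.25, 180, 180, 180, 180].

### API

Orientations are given as a 3x3 rotation matrix whose columns are the frame's x, y, z axes.
In Python, from bench import arm gives the robot as it stands. The module is installed in compiled form; this text tells all that it offers. Calls block until the motion is done:
- arm.move_pose(position, orientation): joint-space move of the TCP to a pose.
- arm.move_straight(position, vel=0.15, attitude=None, contact_N=None): straight line of the TCP; attitude=None keeps the orientation; vel is the mean speed in m/s. With contact_N (N) it stops when the force on the tool has changed by that much, and returns True; else False.
- arm.set_joints(angles): joint-space move.
- arm.open_gripper() and arm.gripper_close(force=None): open the fingers fully, or close them until they stop; force is the grip in N (None keeps the last).
- arm.pause(seconds).
- arm.inverse_kinematics(position, orientation): joint angles nearest the present ones, or None.
- arm.state(): the state.
- arm.get_image(name): name is "scene" or "top" or "wrist"; returns a dict with "frame" (480x640x3 uint8, blue, green, red), "fx", "fy", "cx", "cy" (pixels), "D" ([k1, k2, p1, p2, k3] as OpenCV has them; the pictures are not rectified), "origin" and "attitude" of the camera in the world. Camera axes: x right, y up, looking along -z (the intrinsics and any distortion apply to the point x, -y, -z); pixel columns grow to the right and rows downward; lengths in m; the calibration is good to about 2 mm. A picture is of the moment at which its call begins. There is no depth.
A pose or a line that the arm cannot do raises arm.IKError and nothing moves.
- arm.job_done(): hands the job in, once; it reports no verdict.
The state is a dict: "time": time; "joint_positions": joint angles; "joint_vel": joint speeds; "joint_torque": joint torques, N m; "position": TCP position; "orientation": TCP orientation; "wrist_force": force on the tool from outside, world axes, zero at the start; "ft_torque": the same for the moment, N m; "gripper_width": finger opening in m.
Only numpy, scipy, OpenCV 4.12 (cv2) and the standard library are available. Lean on these libraries where they do the work, as an engineer would, in place of code of your own. Each camera call takes 0.05 s, during which the arm holds its last target. There are 200 camera calls.

### The job

Clear the cutlery off the mess tray: stand the spoon in the blue cup and the fork in the orange cup, eating end down and handle sticking out. Do not drop them in: lower each until its end meets the bottom of its cup before letting go. Leave the bowl, the tumbler and the chilli jar where they stand.

Things in the scene. Friction and masses are not known exactly. Their poses are not given: they have to be found in the camera images.
- spoon_center (a point): Steel spoon, 200 mm long, about 55 g: handle a flat bar 16 mm wide, 4 mm thick, its sides parallel over the 80 mm next to its end, then narrowing to an 8 mm neck; bowl 66 mm long, 42 mm wide, 11 mm deep. Point half-way along, in the middle of the handle's thickness. x runs along it towards the bowl (handle's end 100 mm along -x), y across the handle, z out of its upper, hollow face.
- spoon_tip (a point): The spoon's tip (eating end), 100 mm along +x from its centre point; same axes. At the start the bowl lies in a front compartment of the tray; the handle leans over the rim on the tray's -x side, rising about 10 degrees, its last 80 mm or so clear of the tray and some 35 mm above the table. It can turn a little in the grip.
- fork_center (a point): Steel fork, 200 mm long, about 50 g, with the same handle as the spoon; head 66 mm long, 25 mm wide, its four tines dipping up to 10 mm below the handle's line. Point half-way along, in the middle of the handle's thickness; x towards the tines, y across the handle, z out of its upper face. It lies like the spoon, in the other front compartment of the tray.
- fork_tip (a point): The middle of the fork's tine ends (eating end), 100 mm along +x from its centre point, in line with the handle; same axes.
- blue_cup_mouth (a point): Centre of the mouth of the blue perforated plastic cup, fixed in the stand: 62 mm inside diameter, straight walls, rim 76 mm across. z points out of the mouth along the cup's axis, which leans 30 degrees from vertical towards the stand's front (the stand's -x); the inner floor lies 108 mm along -z. y is level, x points backwards and up.
- orange_cup_mouth (a point): The same for the orange cup, 116 mm beside the blue one; either can be on the left.
- stand: Steel cutlery stand, 160 mm deep, 243 mm wide, 145 mm high, fixed. Origin: on the table, half-way across its width, 35 mm in front of its rear edge. A deck sloping 30 degrees, 14 mm below the cups' mouths, holds the two cups, whose mouth centres stand 76 mm to -x and 58 mm to either side of the origin, 127 mm above the table. Its front is -x.
- tray: Pressed steel mess tray, 230 mm (x) by 300 mm (y), 24 mm high, fixed, with two large front compartments (on its -x side) and three small ones behind. Origin: centre of its underside.
- bowl: White bowl, 86 mm across, 40 mm high, in the tray's middle rear compartment. Origin: centre of its underside. Not to be disturbed.
- tumbler: Steel tumbler, 68 mm across, 85 mm high, on the table behind the stand. Origin: centre of its underside. Not to be disturbed.
- jar: Amber chilli jar with a red lid, 58 mm across, 75 mm high, on the table behind the stand. Origin: centre of its underside. Not to be disturbed.

How it is judged (in metres and radians):
At the end, for the whole second after the job is handed in: The spoon stands in the blue cup and the fork in the orange cup, eating ends down: each tip within 20 mm of its cup's inner floor and inside the cup; both released and at rest; bowl, tumbler and jar not moved more than 30 mm (z of spoon_tip in the frame of blue_cup_mouth between -0.115 and -0.088 m and x of spoon_tip in the frame of blue_cup_mouth between -0.034 and 0.034 m and y of spoon_tip in the frame of blue_cup_mouth between -0.034 and 0.034 m and linear speed of each of spoon, fork below 0.03 m/s and z of fork_tip in the frame of orange_cup_mouth between -0.115 and -0.088 m and x of fork_tip in the frame of orange_cup_mouth between -0.034 and 0.034 m and y of fork_tip in the frame of orange_cup_mouth between -0.034 and 0.034 m); the robot touches nothing.
It fails at once if the spoon is let go in or over the blue cup with its tip more than 25 mm above the cup's floor (contact force between the fingers and spoon below 0.05 N and z of spoon_tip in the frame of blue_cup_mouth between -0.083 and 0.2 m and x of spoon_tip in the frame of blue_cup_mouth between -0.06 and 0.06 m and y of spoon_tip in the frame of blue_cup_mouth between -0.06 and 0.06 m).
It fails at once if the fork is let go in or over the orange cup with its tip more than 25 mm above the cup's floor (contact force between the fingers and fork below 0.05 N and z of fork_tip in the frame of orange_cup_mouth between -0.083 and 0.2 m and x of fork_tip in the frame of orange_cup_mouth between -0.06 and 0.06 m and y of fork_tip in the frame of orange_cup_mouth between -0.06 and 0.06 m).
It fails at once if the bowl is moved more than 30 mm or tipped (distance of bowl from where it was at the start of the episode above 0.03 m or angle between bowl's own z axis and vertical above 0.35 rad).
It fails at once if the tumbler is moved more than 30 mm or tipped (distance of tumbler from where it was at the start of the episode above 0.03 m or angle between tumbler's own z axis and vertical above 0.35 rad).
It fails at once if the chilli jar is moved more than 30 mm or tipped (distance of jar from where it was at the start of the episode above 0.03 m or angle between jar's own z axis and vertical above 0.35 rad).
It also fails if it takes over 72 s, if anything falls off the work surface, if the arm or the gripper's body presses on something with over 40 N, if the wrist force passes 120 N, or if a joint passes its speed limit or range.

## Working session

There is one attempt and no reset: what is moved stays moved. The work goes in short steps, each a Python script; the robot and the scene stay as the last script left them, time stands still between calls to the robot, and variables do not carry over. Pictures are saved under pics/ and viewed, about 8 in all and at most 12, crops included, and the job is handed in when it is done.

```bash
mkdir -p pics; cat > h.py <<'E'
import numpy as np, cv2
from bench import arm
def snap(name,fn=None):
    im=arm.get_image(name)
    if fn: cv2.imwrite('pics/'+fn,im['frame'])
    return im
def KD(im): return np.array([[im['fx'],0,im['cx']],[0,im['fy'],im['cy']],[0,0,1.]]),np.array(im['D'],float)
def ray(im,uv):
    K,D=KD(im); p=cv2.undistortPoints(np.array(uv,float).reshape(-1,1,2),K,D).reshape(-1,2)
    d=np.c_[p[:,0],-p[:,1],-np.ones(len(p))]@np.array(im['attitude']).T
    return np.array(im['origin']),d/np.linalg.norm(d,axis=1,keepdims=True)
def onplane(im,uv,z):
    o,d=ray(im,uv); return o+d*((z-o[2])/d[:,2])[:,None]
def proj(im,P):
    K,D=KD(im); q=(np.array(P,float).reshape(-1,3)-im['origin'])@np.array(im['attitude'])
    q=q*[1,-1,-1]; return cv2.projectPoints(q,np.zeros(3),np.zeros(3),K,D)[0].reshape(-1,2)
E
python3 - <<'E'
from h import *
for n in ('top','scene'):
    im=snap(n,n+'1.png'); print(n,im['origin'],np.round(im['attitude'],3).tolist(),im['fx'],im['D'])
    np.save(n,im,allow_pickle=True)
print(arm.state())
E
```

```text
top [0.57799582 0.01025572 1.04703498] [[-0.019, 0.996, -0.082], [-1.0, -0.018, 0.011], [0.009, 0.082, 0.997]] 553.2322122980943 [-0.1377863  0.         0.         0.         0.       ]
scene [1.3926023  0.66847287 0.77034938] [[-0.673, -0.412, 0.614], [0.74, -0.379, 0.557], [0.003, 0.829, 0.56]] 553.8742490267814 [-0.06932848  0.          0.          0.          0.        ]
{'time': 0.1, 'joint_positions': array([-6.81767154e+01,  1.51647008e+01,  9.19730535e+01, -1.05934582e-03,
        7.29782308e+01, -2.11395859e+00]), 'joint_vel': array([ 0.05876237, -0.08744616, -0.22071732,  0.04440982,  0.05869934,
       -0.09621961]), 'joint_torque': array([ 8.80426637e-05, -5.03620720e+01, -3.58071542e+01,  7.30638904e-02,
        2.33763753e-02, -4.66804886e-05]), 'position': array([ 0.27362723, -0.61634622,  0.23751772]), 'orientation': array([[-7.68943322e-04,  4.05739966e-01, -9.13988232e-01],
       [ 1.87267477e-03, -9.13986316e-01, -4.05740690e-01],
       [-9.99997951e-01, -2.02359430e-03, -5.70153237e-05]]), 'wrist_force': array([0.4918023 , 0.19615157, 0.17605788]), 'ft_torque': array([-0.0043123 ,  0.01968889, -0.05231665]), 'gripper_width': 0.08785845977329729}
```

View pics/top1.png

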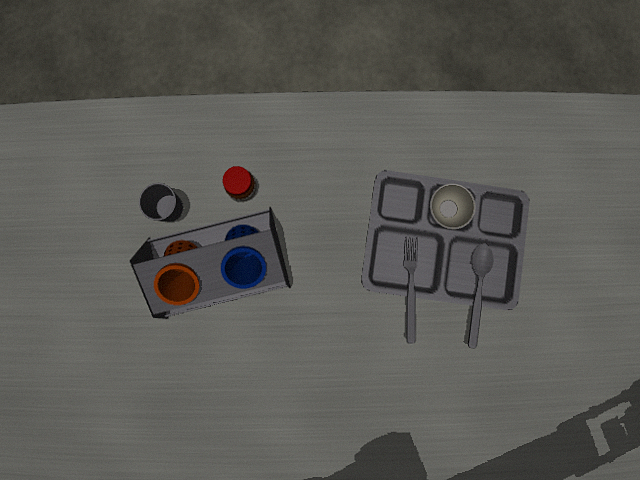

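View pics/scene1.png

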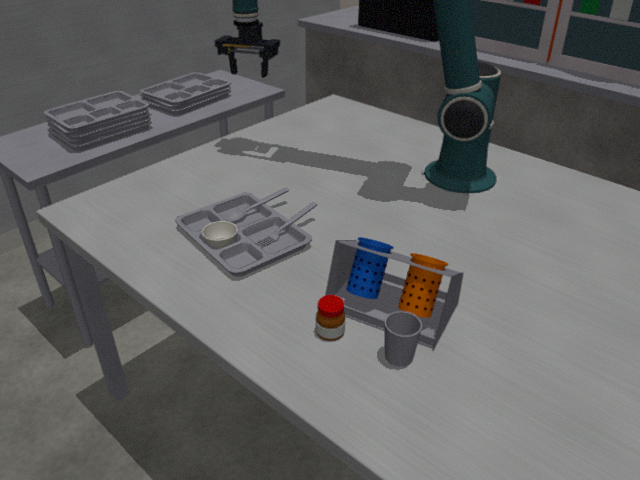

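Top view: fork handle runs from its end (411,342) to its tines (410,236). The spoon runs from (473,346) to (483,242). The cup rims are at about (178,285) for orange and (244,267) for blue. The scene view shows the same layout, with the stand's back towards that camera.

```bash
cat > m.py <<'E'
from h import *
im=np.load('top.npy',allow_pickle=True).item(); sc=np.load('scene.npy',allow_pickle=True).item()
hsv=cv2.cvtColor(im['frame'],cv2.COLOR_BGR2HSV)
cups={}
for n,(lo,hi) in {'blue':((105,120,40),(130,255,255)),'orange':((5,150,60),(20,255,255))}.items():
    m=cv2.inRange(hsv,lo,hi); m[:248 if n=='blue' else 263,:]=m[:248 if n=='blue' else 263,:]
    m=cv2.morphologyEx(m,cv2.MORPH_OPEN,np.ones((3,3)))
    c=max(cv2.findContours(m,cv2.RETR_EXTERNAL,cv2.CHAIN_APPROX_NONE)[0],key=cv2.contourArea)
    e=cv2.fitEllipse(c); cups[n]=onplane(im,[e[0]],.127)[0]; print(n,e,cv2.boundingRect(c),cups[n].round(4))
d=cups['orange']-cups['blue']; print('dist',np.linalg.norm(d)); y=d/np.linalg.norm(d)
sx=np.array([y[1],-y[0],0]); print('stand y,x',y.round(3),sx.round(3), 'mid',(cups['orange']+cups['blue'])/2)
np.savez('cups',sx=sx,**cups)
for n,p in cups.items(): print('scene proj',n,proj(sc,p))
# handle crops: rows, grey profile of top
g=im['frame']
a=cv2.resize(g[225:355,395:500],None,fx=6,fy=6,interpolation=cv2.INTER_CUBIC)[-600:]
b=cv2.resize(sc['frame'][175:255,170:325],None,fx=5,fy=5,interpolation=cv2.INTER_CUBIC)
cv2.imwrite('pics/ca.png',cv2.convertScaleAbs(a,alpha=1.5)); cv2.imwrite('pics/cb.png',cv2.convertScaleAbs(b,alpha=1.5)); print(a.shape,b.shape)
for n,u,t in (('fork',(411,342),(410,236)),('spoon',(473,346),(483,242))):
    e=onplane(im,[u],.041)[0]; t=onplane(im,[t],.01)[0]; print(n,e.round(4),t.round(4),np.linalg.norm(e-t))
E
python3 m.py
```

```text
blue ((242.8896484375, 267.5098876953125), (40.80083465576172, 44.6348876953125), 92.05546569824219) (221, 247, 45, 42) [0.6119 0.1324 0.127 ]
orange ((175.97805786132812, 284.5913391113281), (39.16901397705078, 44.79270935058594), 101.64501953125) (154, 265, 45, 40) [0.5851 0.2453 0.127 ]
dist 0.1160187474326993
stand y,x [-0.231  0.973  0.   ] [0.973 0.231 0.   ] mid [0.59848395 0.18888616 0.127     ]
scene proj blue [[374.64259379 241.55970262]]
scene proj orange [[428.48574035 257.74757345]]
(600, 630, 3) (400, 775, 3)
fork [ 0.4741 -0.1592  0.041 ] [ 0.67   -0.1681  0.01  ] 0.19851362173468073
spoon [ 0.4632 -0.2737  0.041 ] [ 0.656  -0.3087  0.01  ] 0.19837854666950425
```

```bash
cat >> h.py <<'E'
def att(h,p,s=1):
    "tool attitude: heading h (horizontal unit vec), pitch p deg (negative = down), s flips y"
    h=np.array([h[0],h[1],0.]);h/=np.linalg.norm(h);p=np.radians(p)
    x=np.cos(p)*h+np.sin(p)*np.array([0,0,1.]); y=s*np.cross([0,0,1.],h); return np.c_[x,y,np.cross(x,y)]
C=None
try: C=np.load('cups.npz')
except Exception: pass
E
python3 - <<'E'
from h import *
U={'spoon':((0.4632,-0.2737,.041),(.656,-.3087,.01),'blue'),'fork':((.4741,-.1592,.041),(.67,-.1681,.01),'orange')}
for n,(e,t,c) in U.items():
    e,t=map(np.array,(e,t)); u=(t-e)/np.linalg.norm(t-e); g=e+.025*u
    ax=-np.sin(np.pi/6)*C['sx']+np.array([0,0,np.cos(np.pi/6)])
    for th in (45,50,55,60,70):
        for s in (1,-1):
            R=att(u,-th,s); Rp=att(C['sx'],-60-(th-9),s); r=[]
            for q,RR in ((g-R[:,0]*.08,R),(g+R[:,0]*.019,R),(g+[0,0,.12],R),(C[c]+ax*(.175+.06)+Rp[:,0]*.019,Rp),(C[c]+ax*(.175-.108)+Rp[:,0]*.019,Rp)):
                j=arm.inverse_kinematics(q,RR); r.append(None if j is None else np.round(j).astype(int).tolist())
            print(n,th,s,*r)
E
```

```text
spoon 45 1 None [-46, 9, 142, 110, 26, 131] None [9, -1, 103, 0, 85, -94] [10, 13, 103, 0, 70, -93]
spoon 45 -1 [-54, -9, 147, 80, 30, -22] [-46, 9, 142, 110, 26, -49] [-47, -11, 140, 65, 28, -1] [9, -1, 103, 0, 85, 86] [10, 13, 103, 0, 70, 87]
spoon 50 1 None None None [10, 2, 100, -1, 89, -94] [10, 16, 99, -1, 76, -93]
spoon 50 -1 [-51, -10, 144, 64, 28, -4] [-44, 7, 140, 95, 21, -33] [-45, -10, 137, 51, 28, 15] [10, 2, 100, -1, 89, 86] [10, 16, 99, -1, 76, 87]
spoon 55 1 None None None [10, 5, 97, -1, 94, -94] [10, 19, 96, -1, 81, -93]
spoon 55 -1 [-47, -9, 141, 48, 28, 14] [-42, 7, 137, 74, 18, -11] [-43, -10, 134, 38, 31, 29] [10, 5, 97, -1, 94, 86] [10, 19, 96, -1, 81, 87]
spoon 60 1 None None [-41, -8, 131, 27, 34, -141] [10, 8, 95, -1, 98, -93] [10, 22, 93, -1, 86, -93]
spoon 60 -1 [-44, -8, 137, 34, 30, 29] [-41, 7, 135, 52, 19, 13] [-41, -8, 131, 27, 34, 39] [10, 8, 95, -1, 98, 87] [10, 22, 93, -1, 86, 87]
spoon 70 1 [-39, -4, 129, 16, 38, -130] [-37, 9, 129, 21, 26, -135] [-38, -4, 124, 13, 43, -126] [10, 14, 90, -2, 107, -93] [11, 29, 86, -1, 96, -93]
spoon 70 -1 [-39, -4
[... 648 characters left out ...]
81, -84]
fork 55 -1 [-35, -15, 145, 44, 26, 22] [-30, 3, 142, 78, 16, -10] [-31, -15, 138, 33, 29, 37] [21, 6, 96, 2, 94, 97] [20, 20, 95, 2, 81, 96]
fork 60 1 [-32, -14, 142, 30, 29, -143] None [-29, -14, 135, 24, 33, -133] [21, 9, 94, 3, 98, -83] [20, 23, 92, 2, 86, -84]
fork 60 -1 [-32, -14, 142, 30, 29, 37] [-28, 3, 139, 51, 16, 18] [-29, -14, 135, 24, 33, 47] [21, 9, 94, 3, 98, 97] [20, 23, 92, 2, 86, 96]
fork 70 1 [-27, -9, 134, 13, 37, -124] [-25, 5, 134, 19, 24, -128] [-26, -9, 129, 11, 42, -120] [20, 15, 89, 4, 107, -83] [19, 29, 85, 3, 96, -85]
fork 70 -1 [-27, -9, 134, 13, 37, 56] [-25, 5, 134, 19, 24, 52] [-26, -9, 129, 11, 42, 60] [20, 15, 89, 4, 107, 97] [19, 29, 85, 3, 96, 95]
```

```bash
python3 - <<'E'
from h import *
e,t=np.array((0.4632,-0.2737,.041)),np.array((.656,-.3087,.01)); u=(t-e)/np.linalg.norm(t-e); g=e+.025*u
R=att(u,-65,-1)
arm.move_pose(g-R[:,0]*.10,R)
im=snap('wrist','w1.png'); np.save('w1',im,allow_pickle=True)
print(arm.state()['time'],arm.state()['joint_positions'].round(1),im['origin'],proj(im,[e,g,(e+t)/2,t]).round(0).tolist())
E
```

```text
1.6333 [-42.5  -8.5 132.9  22.5  36.1  41.8] [ 0.45438245 -0.27404508  0.29358313] [[314.0, 281.0], [314.0, 248.0], [314.0, 158.0], [315.0, 60.0]]
```

View pics/w1.png

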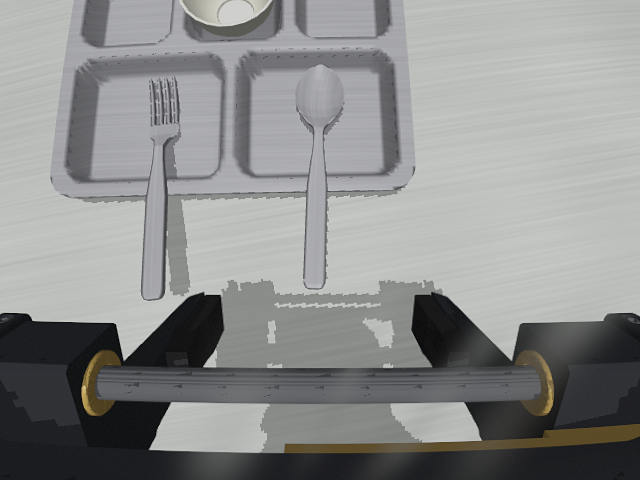

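The spoon end is at (314,289) and its tip at (320,65). The fork end is at (153,298) and its tines at (164,78). All are within a few mm of the prediction, so I'm refining from these and grasping the spoon.

```bash
python3 - <<'E'
from h import *
im=np.load('w1.npy',allow_pickle=True).item()
E=onplane(im,[(314,288.5),(153,299)],.041); T=onplane(im,[(320,65),(164,78)],.01)
print(E.round(4),T.round(4),np.linalg.norm(E-T,axis=1)); np.savez('ut',E=E,T=T)
e,t=E[0],T[0]; u=(t-e)/np.linalg.norm(t-e); g=e+.025*u; R=att(u,-65,-1)
arm.move_straight(g-R[:,0]*.04,.15,R)
arm.move_straight(g+R[:,0]*.019,.08,contact_N=8)
print(arm.state()['position'],g+R[:,0]*.019,arm.state()['wrist_force'])
arm.gripper_close(50); s=arm.state(); print('w',s['gripper_width'],s['wrist_force'])
arm.move_straight(s['position']+[0,0,.15],.1)
s=arm.state(); print('w',s['gripper_width'],s['wrist_force'],s['time'])
sc=snap('scene'); w=snap('wrist','w2.png'); np.save('w2',w,allow_pickle=True)
P=s['position']-R[:,0]*.019
pp=[P-u*.025,P,P+u*.075,P+u*.175]; print(P,u,proj(w,pp).round(),proj(sc,pp).round())
c=proj(sc,P)[0].astype(int); x,y=max(c[0]-80,0),max(c[1]-60,0)
o=cv2.resize(sc['frame'][y:y+120,x:x+160],(800,600),interpolation=cv2.INTER_CUBIC); cv2.imwrite('pics/s2.png',o); print('crop',x,y)
E
```

```text
[[ 0.4583 -0.2727  0.041 ]
 [ 0.4712 -0.1578  0.041 ]] [[ 0.6503 -0.3126  0.01  ]
 [ 0.6646 -0.1742  0.01  ]] [0.1985155  0.19654909]
[ 0.49053102 -0.27949595  0.02019511] [ 0.49036121 -0.27936116  0.01987617] [-0.20760286 -0.22903489 -0.05831602]
w 0.014037878294046926 [-0.38255258 -0.29968466  0.55064676]
w 0.01403627475823359 [ 0.44133944 -1.06115978 -1.12203911] 5.8333
[ 0.48203827 -0.27729497  0.18607075] [ 0.96712179 -0.20072315 -0.15615909] [[315. 398.]
 [315. 333.]
 [315. 168.]
 [315.  11.]] [[286. 136.]
 [278. 140.]
 [254. 151.]
 [219. 168.]]
crop 198 80
```

View pics/s2.png

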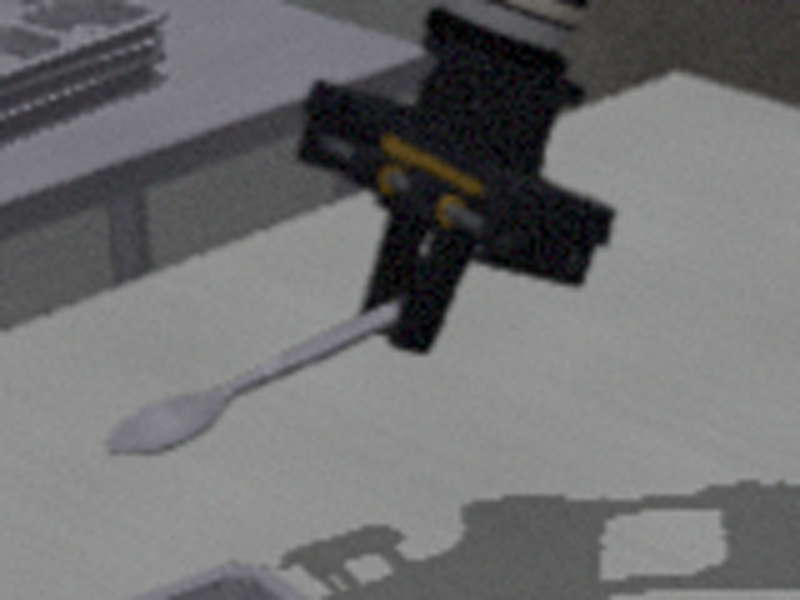

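View pics/w2.png

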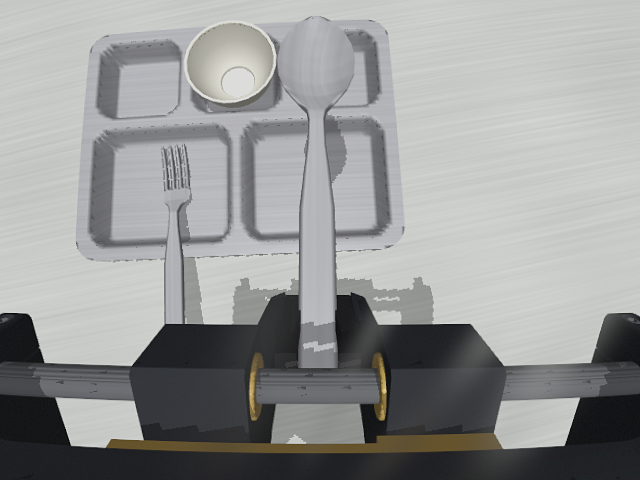

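Scene crop: the spoon is held level-ish, with its tip at crop (110,450), which is full-frame (220,170). Wrist view: tip at (316,17), straight in the jaws. Next I triangulate the tip, then carry the spoon to the blue cup.

```bash
cat >> h.py <<'E'
def tri(views):
    A=np.zeros((3,3));b=np.zeros(3)
    for im,uv in views:
        o,d=ray(im,[uv]); M=np.eye(3)-np.outer(d[0],d[0]); A+=M; b+=M@o
    return np.linalg.solve(A,b)
def place_plan(cup,tipw,uw,pos,R,dx=0):
    """tool attitude and TCP(tip depth) to carry a held tip (world tipw, direction uw) along cup axis"""
    pt=R.T@(tipw-pos); ut=R.T@uw
    ang=np.degrees(np.arctan2(ut[2],ut[0]))   # direction in tool x-z plane
    Rp=max((att(C['sx'],p,-1) for p in np.arange(-150,-60,.25)),key=lambda Q:(Q@ut)@(np.array([0,0,-np.cos(np.pi/6)])+.5*C['sx']))
    ax=np.array([0,0,np.cos(np.pi/6)])-.5*C['sx']; ex=np.cos(np.pi/6)*C['sx']+np.array([0,0,.5])
    return Rp,lambda s:C[cup]+ax*s+ex*dx-Rp@pt
E
python3 - <<'E'
from h import *
s=arm.state(); R=np.array(s['orientation']); pos=np.array(s['position'])
w=np.load('w2.npy',allow_pickle=True).item(); sc=arm.get_image('scene')
tip=tri([(w,(316,17)),(sc,(220,170))]); P=pos-R[:,0]*.019
v=tip-P; L=np.linalg.norm(v); print('tip',tip,'len grasp-tip',L,'pitch',np.degrees(np.arcsin(v[2]/L)),'tool',(R.T@v/L).round(3))
u=v/L
Rp,f=place_plan('blue',P+u*.175,u,pos,R); print('place pitch',np.degrees(np.arctan2(Rp[2,0],Rp[:,0]@C['sx'])))
for q in (.10,.06,-.1,-.118): print(q,f(q).round(3),arm.inverse_kinematics(f(q),Rp))
via=np.array([.50,-.10,.30]); print(arm.inverse_kinematics(via,R))
np.savez('plan',Rp=Rp,f0=f(0),f1=f(1),L=L)
E
```

```text
tip [ 0.65093942 -0.31175481  0.15317147] len grasp-tip 0.1754085200793258 pitch -10.855802688058112 tool [ 0.585 -0.004 -0.811]
place pitch -114.25
0.1 [0.471 0.098 0.348] [  9.84508589   7.08255204  93.12969146  -1.4863645  103.99289343
  86.43650043]
0.06 [0.49  0.103 0.313] [  9.95479254  10.08090398  93.30120099  -1.42258562 100.82677739
  86.6287974 ]
-0.1 [0.568 0.121 0.175] [10.33271425 23.65424532 90.82174714 -1.24225409 89.74414963 87.24637521]
-0.118 [0.577 0.123 0.159] [10.37004348 25.30777782 90.22636954 -1.22724974 88.68696941 87.3030047 ]
[-15.07395499 -21.5170215  123.5637782    1.80605733  53.07965596
  85.89600798]
```

```bash
python3 - <<'E'
from h import *
p=np.load('plan.npz'); Rp=p['Rp']; f=lambda q:p['f0']+q*(p['f1']-p['f0'])
s=arm.state(); R=np.array(s['orientation'])
arm.move_straight(np.array(s['position'])+[0,0,.12],.2)
arm.move_pose([.50,-.10,.30],R)
arm.move_pose(f(.08),Rp); arm.pause(.2)
s=arm.state(); print(s['time'],s['gripper_width'],s['position'],f(.08),s['wrist_force'])
ax=np.array([0,0,np.cos(np.pi/6)])-.5*C['sx']
w=snap('wrist'); sc=snap('scene'); np.save('w3',w,allow_pickle=True); np.save('s3',sc,allow_pickle=True)
tip=C['blue']+ax*.08; print('pred tip',proj(w,tip),proj(sc,tip),'mouth',proj(w,C['blue']),proj(sc,C['blue']))
a=cv2.resize(sc['frame'][120:280,280:480],(500,400)); b=cv2.resize(w['frame'],(300,225))
o=np.zeros((600,800,3),np.uint8); o[:450,:600]=cv2.resize(w['frame'],(600,450)); o[200:,500:]=0
o=np.hstack([cv2.resize(w['frame'][:,100:540],(400,436)),np.vstack([cv2.resize(sc['frame'][140:300,310:470],(400,400)),np.zeros((36,400,3),np.uint8)])])
cv2.imwrite('pics/h1.png',o)
E
```

```text
8.5167 0.014368062744967675 [0.48002312 0.09885742 0.3310676 ] [0.48047543 0.1005836  0.3305615 ] [ 0.18205122  0.12397542 -0.90888994]
pred tip [[311.88749269  18.73716089]] [[384.73366071 203.85922494]] mouth [[312.37506044 -63.4664962 ]] [[374.64259379 241.55970262]]
```

View pics/h1.png

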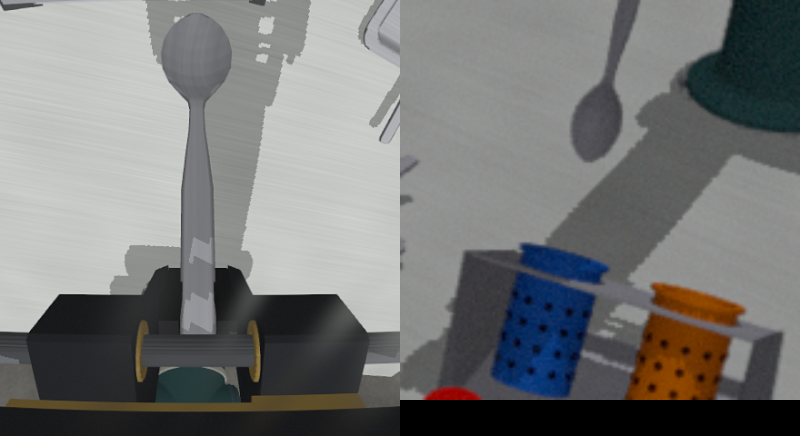

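The spoon tip hovers at (385,204) in the scene view, exactly as predicted, above the blue mouth at (375,243). The spoon is straight in the grip, so I'm lowering it.

```bash
cat > lower.py <<'E'
from h import *
import sys
p=np.load('plan.npz'); Rp=p['Rp']; k=p['f1']-p['f0']; f=lambda q:p['f0']+q*k
dep=lambda: float((np.array(arm.state()['position'])-p['f0'])@k/(k@k))
hit=arm.move_straight(f(-.09),.12,contact_N=8); print('fast',hit,dep(),arm.state()['wrist_force'],arm.state()['time'])
if not hit:
    hit=arm.move_straight(f(-.125),.025,contact_N=4); arm.pause(.2); s=arm.state()
    print('slow',hit,dep(),s['wrist_force'],s['gripper_width'],s['time'])
E
python3 lower.py
```

```text
fast False -0.08930934079879618 [-0.58719422 -0.22087421 -0.46586545] 10.1833
slow True -0.10619931651295988 [-2.67207445  0.04261851  4.80400489] 0.014315828903167453 11.1583
```

The spoon met the floor at depth 106 mm (108 nominal) with a clean axial force, so I'm releasing it, retreating, and going to the fork.

```bash
python3 - <<'E'
from h import *
s=arm.state(); R=np.array(s['orientation'])
arm.open_gripper(); arm.move_straight(np.array(s['position'])-R[:,0]*.12,.15)
arm.move_pose([.50,-.05,.33],R)
U=np.load('ut.npz'); e,t=U['E'][1],U['T'][1]; u=(t-e)/np.linalg.norm(t-e); g=e+.025*u; R=att(u,-65,-1)
arm.move_pose(g-R[:,0]*.10,R)
w=snap('wrist'); sc=snap('scene'); np.save('w4',w,allow_pickle=True)
print(arm.state()['time'],'pred',proj(w,[e,t]).round(1).tolist())
o=np.hstack([cv2.resize(w['frame'][:,100:540],(400,436)),np.vstack([cv2.resize(sc['frame'][140:300,310:470],(400,400)),np.zeros((36,400,3),np.uint8)])])
cv2.imwrite('pics/f1.png',o)
E
```

```text
15.3417 pred [[316.4, 281.8], [316.8, 61.9]]
```

View pics/f1.png

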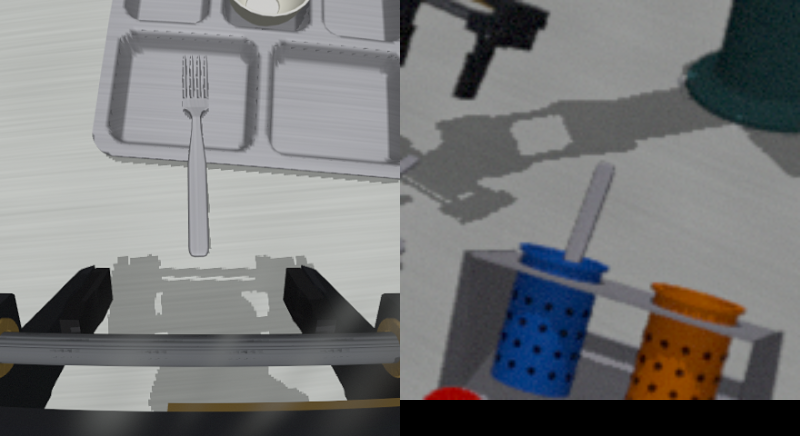

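The spoon stands in the blue cup. The fork end is at wrist (319,282) and its tines at (314,62), within 3 px of prediction. Now grasping the fork.

```bash
python3 - <<'E'
from h import *
im=np.load('w4.npy',allow_pickle=True).item()
e=onplane(im,[(318.5,282)],.041)[0]; t=onplane(im,[(315,62)],.01)[0]; u=(t-e)/np.linalg.norm(t-e); g=e+.025*u; R=att(u,-65,-1)
arm.move_straight(g-R[:,0]*.04,.15,R)
print(arm.move_straight(g+R[:,0]*.019,.08,contact_N=8),arm.state()['position']-g-R[:,0]*.019)
arm.gripper_close(50); s=arm.state(); print('w',s['gripper_width'],s['wrist_force'])
arm.move_straight(s['position']+[0,0,.2],.12)
s=arm.state(); print('w',s['gripper_width'],s['time'])
sc=snap('scene'); w=snap('wrist'); np.save('w5',w,allow_pickle=True); np.save('s5',sc,allow_pickle=True)
P=s['position']-R[:,0]*.019; tp=P+u*.175; print('pred tip',proj(w,tp),proj(sc,tp))
c=proj(sc,(P+tp)/2)[0].astype(int); x,y=max(c[0]-50,0),max(c[1]-50,0); print('crop',x,y)
cv2.imwrite('pics/f2.png',np.hstack([cv2.resize(w['frame'][:,100:540],(400,436)),np.vstack([cv2.resize(sc['frame'][y:y+100,x:x+100],(400,400)),np.zeros((36,400,3),np.uint8)])]))
E
```

```text
False [ 0.0001646  -0.00011471  0.00035571]
w 0.01328942186635865 [1.01534209 0.24506546 0.08901183]
w 0.012910475376235573 19.7417
pred tip [[315.60525318  11.70265415]] [[251.75285326 169.25418165]]
crop 230 102
```

View pics/f2.png

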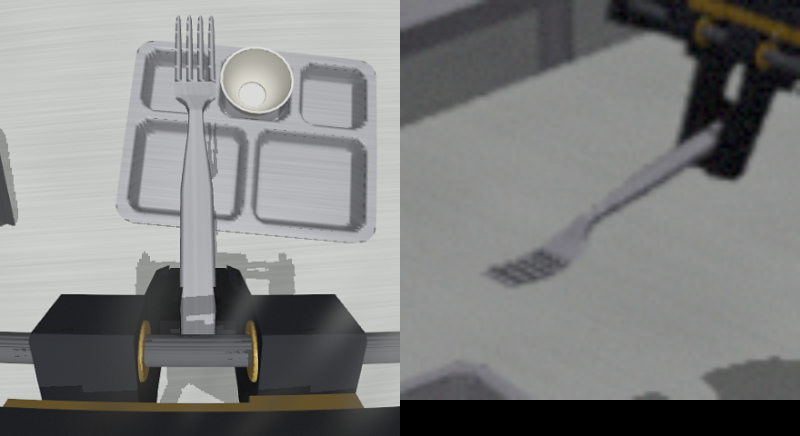

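The fork is held straight in the grip. Tine ends are at wrist (314.5,19.8) and scene (255,172). I'm triangulating and moving it over the orange cup.

```bash
python3 - <<'E'
from h import *
s=arm.state(); R=np.array(s['orientation']); pos=np.array(s['position'])
w=np.load('w5.npy',allow_pickle=True).item(); sc=np.load('s5.npy',allow_pickle=True).item()
tip=tri([(w,(314.5,19)),(sc,(254.5,171.5))]); P=pos-R[:,0]*.019
v=tip-P; L=np.linalg.norm(v); u=v/L; print('len',L,'pitch',np.degrees(np.arcsin(u[2])),'tool',(R.T@u).round(3))
Rp,f=place_plan('orange',P+u*min(L,.175),u,pos,R); print('pitch',np.degrees(np.arctan2(Rp[2,0],Rp[:,0]@C['sx'])))
np.savez('plan',Rp=Rp,f0=f(0),f1=f(1),L=L)
for q in (.08,-.125): print(arm.inverse_kinematics(f(q),Rp))
# keep clear of the spoon standing in the blue cup: pass high
arm.move_straight(pos+[0,0,.09],.2)
arm.move_pose([.47,.02,.42],R)
arm.move_pose(f(.18),Rp); arm.move_straight(f(.08),.15); arm.pause(.2)
s=arm.state(); print(s['time'],s['gripper_width'],s['position']-f(.08))
w=snap('wrist'); sc=snap('scene')
ax=np.array([0,0,np.cos(np.pi/6)])-.5*C['sx']; tp=C['orange']+ax*.08
print('pred tip',proj(w,tp),proj(sc,tp),proj(sc,C['orange']))
cv2.imwrite('pics/h2.png',np.hstack([cv2.resize(w['frame'][:,100:540],(400,436)),np.vstack([cv2.resize(sc['frame'][140:300,340:500],(400,400)),np.zeros((36,400,3),np.uint8)])]))
E
```

```text
len 0.17273047181557344 pitch -10.79181961056817 tool [ 0.584 -0.013 -0.812]
pitch -114.25
[ 20.23438805   9.58066117  92.30012254   2.88361893 102.19970787
  96.88415749]
[19.2850587  26.8417533  88.93132521  2.43155741 88.36360868 95.3374366 ]
23.0917 0.013284954331334855 [0.00014855 0.00012823 0.00122293]
pred tip [[312.6291259   23.03794174]] [[439.43775071 218.65750525]] [[428.48574035 257.74757345]]
```

View pics/h2.png

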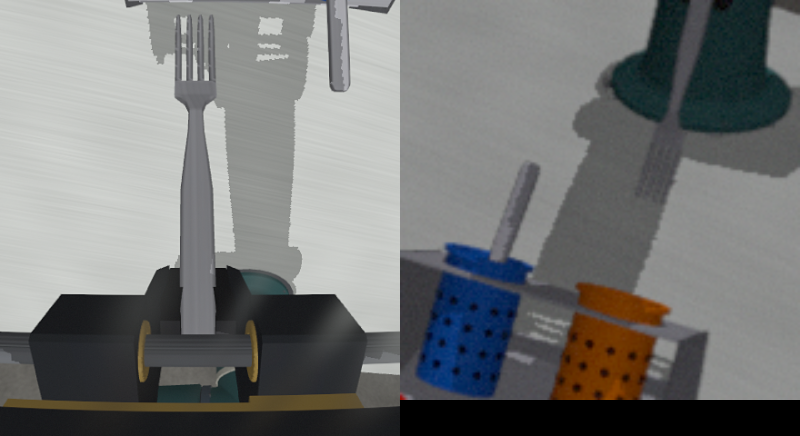

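The fork tip is at (440,219), matching the prediction of (439,219), and the spoon is unmoved. Lowering the fork.

```bash
python3 lower.py
```

```text
fast False -0.08929261624979096 [ 0.06084888  0.15540387 -0.79613559] 24.7583
slow True -0.10479403945404042 [-2.66999091 -0.28531395  3.19798314] 0.013054311375742336 25.7
```

```bash
python3 - <<'E'
from h import *
s=arm.state(); R=np.array(s['orientation'])
arm.open_gripper(); arm.move_straight(np.array(s['position'])-R[:,0]*.13,.12)
arm.move_pose([.45,-.15,.35],R); arm.pause(1)
print(arm.state()['time'])
t=snap('top'); sc=snap('scene'); t0=np.load('top.npy',allow_pickle=True).item()['frame']; d=cv2.absdiff(t['frame'],t0).max(2)
for n,(x,y,w,h) in {'tumbler':(138,180,48,45),'jar':(220,163,36,34),'bowl':(428,182,48,48)}.items(): print(n,'mean diff',d[y:y+h,x:x+w].mean())
cv2.imwrite('pics/end.png',np.hstack([cv2.resize(t['frame'][150:340,120:310],(400,400)),cv2.resize(sc['frame'][200:360,310:470],(400,400))]))
E
```

```text
30.675
tumbler mean diff 18.096296296296295
jar mean diff 24.356209150326798
bowl mean diff 49.37586805555556
```

View pics/end.png

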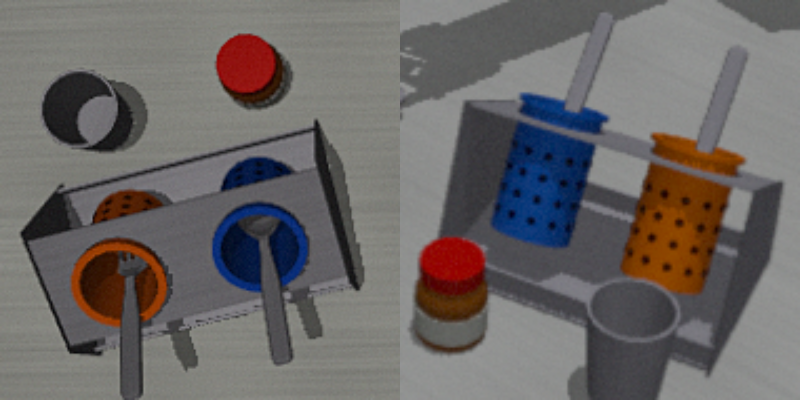

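Both handles stick out of their cups, with the spoon bowl and the fork tines down at the floors. The tumbler at (158,201) and the jar at (237,180) sit where they were. The bowl patch in the top view differs a lot, so I'm checking the bowl in the scene view before handing in.

```bash
python3 - <<'E'
from h import *
a=np.load('scene.npy',allow_pickle=True).item()['frame']; b=arm.get_image('scene')['frame']
for f in (a,b):
    h=cv2.cvtColor(f[210:260,190:250],cv2.COLOR_BGR2GRAY); T=cv2.matchTemplate(h,cv2.cvtColor(a[220:250,198:242],cv2.COLOR_BGR2GRAY),cv2.TM_CCOEFF_NORMED); print(cv2.minMaxLoc(T)[1::2])
s=arm.state(); print(s['time'],s['wrist_force'],s['gripper_width']); arm.job_done()
E
```

```text
(0.9999987483024597, (8, 10))
(0.9623369574546814, (8, 10))
30.825 [-0.24268529 -0.78165758 -0.40673861] 0.08805841064345635
the job is handed in; nothing more can be done
```

The spoon is standing in the blue cup and the fork in the orange cup, eating ends down. I handed the job in at 30.8 s of the 72 s allowed.

I gripped each piece near its handle's end, lined it up with its leaning cup and lowered it until it met the floor. The spoon made contact at a depth of 106 mm and the fork at about 105 mm, against a nominal 108 mm. I opened the gripper only after that.

**Last checks:**
- **Cutlery:** the final top and scene pictures show both pieces standing in the right cups, and the gripper is open and clear of them.
- **Tumbler and jar:** both are within about 2 px of where they started, judged by eye.
- **Bowl:** the scene view matches the bowl at zero shift. The plain top-view differences disagreed: 49 grey levels for the bowl, 18 for the tumbler and 24 for the jar. I put this down to the arm's presence and lighting, but did not look into it further.
- **Fork length:** I measured 172.7 mm from grasp to tip, against an expected 175 mm. That is within image accuracy.

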